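# Unlock the tool chest drawer with the orange key

## Robot

A 6-joint arm with a two-finger parallel gripper is mounted at the origin on the work surface. World frame = base frame: x ahead of the robot, y to its left, z up, the work surface at z = 0. Lengths are in m, angles in rad, forces in N, time in s.
With the tool pointing down it reaches from about 0.375 to 0.9 m from the base axis. Payload 3.1 kg.
Tool frame: the origin (TCP) lies midway between the tips of the shut fingers; the grasp point (between the pads) lies 19 mm behind it (manip.grasp_offset is the distance from the TCP to the grasp point, in m); z points along the fingers, y is the line along which they close (so a half turn about z gives the same grasp; the last joint's range is limited). The gripper opens to 85 mm and grips with 20 to 120 N. Pads are 22 mm wide; open, the fingers measure 114 mm over their backs; the gripper's body (76 mm by 85 mm) begins 54 mm behind the grasp point. The pads swing forward as they close: fully open they stand 13 mm farther back than shut.
Start: joints at [-1.349, 0.527, 1.433, -0, 1.181, -0.178], TCP at [0.243, -0.576, 0.231] pointing down, gripper open.
Joint ranges: [-3.08, 3.08], [-0.75, 2.2], [0.22, 2.44], [-1.43, 4.57], [0, 2.65], [-2.85, 2.85]. Speed limits (rad/s): [2.79, 2.79, 3.14, 3.14, 3.14, 3.14].

## Interface

Orientations are given as a unit quaternion [x, y, z, w].
In Python, from station import sensors, cams, order, manip gives the robot as it stands.
- The arm moves only by the tool move_arm, never from a script. Its argument "targets" is a list of rows, each an object of numbers: "dx", "dy", "dz": the shift along the world's x, y, z normalised to -1 to 1, where 1 is 25 mm; "rx", "ry", "rz": the turn, a rotation vector about the world's x, y, z normalised to -1 to 1, where 1 is 30 degrees. A call has exactly 10 rows; each row shifts and turns the commanded pose from where the row before left it; what a row does not reach is not made up. A row lasts 1/8 s, in which the tool goes at most 62.5 mm and 10.7 degrees, less where a joint would pass 70% of its speed; a pose out of reach is approached as far as the arm can. A call with a number of a shift or a turn outside -1 to 1 is refused whole. A call with a gripper value outside its range is refused whole. "claw" is the opening in per cent of the stroke, from 0 (shut) to 100 (fully open), set as the call begins (left out, the last holds). The fingers move at their own pace and stop on an object; "newtons" is the grip in N (left out, the last holds). Time passes only in rows, so rows that do not move let the fingers close, or fill a call up. It gives the time, the measured TCP pose, the force, the opening and the grip force at its end, in the units of the state.
- sensors.sense(): the state, without advancing time (a new reading comes with each control period).
- cams.snapshot(name): name is "side" or "top" or "wrist"; returns the picture (420x560x3 uint8, red, green, blue); there is no depth.
- cams.camera_model(name): a dict with "fx", "fy", "cx", "cy" (pixels), "extrinsics" (4x4, takes a point from world to camera coordinates). Camera axes: x right, y down, z forward; pixel columns grow to the right and rows downward; lengths in m; the calibration is good to about 2 mm. A picture is of the moment at which its call begins: read the wrist's pose just before it. camera_model takes no time and is no camera call; for the wrist camera it gives the pose at the moment of the call.
- order.sign_off(): hands the job in; it is judged then, once.
The state is a dict: "t": time; "q": joint angles; "qd": joint speeds; "tau": joint torques, N m; "tcp_pos": TCP position; "tool_rot": TCP orientation; "force": force on the tool from outside, world axes, zero at the start; "ft_torque": the same for the moment, N m; "finger_gap": opening from 0.0 (shut) to 1.0 (fully open); "gripper_force": force on a finger pad.
Only numpy, scipy, OpenCV 4.12 (cv2) and the standard library are available. Lean on these libraries where they do the work, as an engineer would, in place of code of your own. Each camera call takes 0.05 s, during which the arm holds its last target. There are 200 camera calls.

## Task

Take the orange key from the wooden key block and put it gently into the lock on top of the red tool chest, feeling for the keyway and pushing it fully home against the lock's spring. Then turn it clockwise until the bolt lets go and the drawer springs open, and let go, leaving the key in the lock. Do not force the key, and leave the other keys, the jar and the tape measure alone.

Things in the scene. Friction and masses are not known exactly. Their poses are not given: they have to be found in the camera images.
- key: Orange key, upright in one slot of the key block with up to 2 mm of play; 50 g. Origin: centre of its collar's underside, resting on the block. z up, x along its width, y through its thickness. Orange bow 32 (x) x 10 (y), 6 to 40 mm above the origin; steel collar 20 x 12, 0 to 6 mm.
- key_tip (a point): Middle of the key blade's square lower end, 33 mm below the key's origin. The plain steel blade is 13 wide (key x) x 5 thick (key y), symmetric: it fits either way round.
- rack: Fixed light wood key block 190 (x) x 70 (y) x 45 high, origin at the centre of its underside. Three slots along its x axis at -60, 0 and +60 mm, each 16.5 (x) x 8.5 (y) and 40 deep. The three keys stand in them in any order.
- key_blue: A key of the same shape with a blue bow; not to be disturbed.
- key_black: A key of the same shape with a black bow; not to be disturbed.
- chest: Fixed red steel tool chest 260 deep (x) x 280 wide (y), deck 120 high; origin at the centre of its underside; the drawer front faces its own -x. The lock is a steel plate 60 x 60, 6 mm above the deck, 75 mm from the chest's middle towards the front, with a round brass plug, diameter 34, flush in it.
- keyhole (a point): Centre of the plug's face, 126 mm above the bench; axes as the chest. Keyway 15.4 x 6.4, sharp edges; the lock is fitted so that its long side lies anywhere within 55 degrees either way of the chest's x: not measured, must be felt or seen. The blade slides in freely 26 mm, then against a spring (2 N rising to 6 N) for 7 mm until the collar sits on the face: home.
- lock_plate (a point): Centre of the 60 x 60 lock plate, same point and axes as the keyhole. The plug turns only with the key fully home, and only clockwise (from above); the bolt is freed about 55 degrees on from where the key went in, a hard stop comes at 74. Takes about 0.1 N m. Once turned past 15 degrees the lock holds the key down itself. Over 40 N between key and lock spoils it.
- drawer (a joint): How far the drawer has come out of the chest, m: 0 when locked shut; once the bolt is free its spring pushes it out to about 0.05 towards the chest's -x.
- drawer_front (a point): Middle of the top edge of the drawer's red front, 86 mm above the bench; a bar handle sits below it.
- jar: Glass jar with yellow cap, 60 in diameter, 75 high, origin under its centre, standing on the chest behind the lock; bystander.
- tape: Yellow tape measure 60 x 35 x 55 high standing on the bench, origin under its centre; bystander.

How it is judged:
On the way, in this order (a step that is already met when the one before it is completed fails the run):
1. the orange key is fully home in the lock (collar within 2.5 mm of the plug face, on its axis within 4 mm, upright) with the drawer still shut (z of key in the frame of keyhole below 0.0025 m and horizontal distance between key and keyhole below 0.004 m and angle between key's own z axis and vertical below 0.15 rad and value of joint drawer below 0.005 m), for 0.1 s.
2. with the key still home, the drawer springs open by more than 25 mm (z of key in the frame of keyhole below 0.004 m and horizontal distance between key and keyhole below 0.005 m and value of joint drawer above 0.025 m), for 0.1 s.
At the end, for the whole second after the job is handed in: The drawer stands open by more than 25 mm; the orange key is left in the lock, collar within 4 mm of the plug face and within 5 mm of its axis, upright within 9 degrees, at rest (all of step 2 and angle between key's own z axis and vertical below 0.15 rad and linear speed of key below 0.02 m/s); the robot touches nothing.
It fails at once if the key is forced: more than 40 N between key and lock (contact force between key and chest above 40 N).
It fails at once if another key is disturbed (moved more than 20 mm) (distance of any of key_blue, key_black from where it was at the start of the episode above 0.02 m).
It fails at once if the jar or the tape measure is moved more than 20 mm (distance of any of jar, tape from where it was at the start of the episode above 0.02 m).
It also fails if it takes over 72 s, if anything falls off the work surface, if the arm or the gripper's body presses on something with over 40 N, if the wrist force passes 120 N, or if a joint passes its speed limit or range.

## Working session

There is one attempt and no reset: what is moved stays moved. The work goes in short steps, Python scripts to look and compute and a tool call to move; the robot and the scene stay as the last step left them, time stands still between calls to the robot, and variables do not carry over. Pictures are saved under pics/ and viewed, at most 10 in all, crops included, and the job is handed in when it is done.

Besides the shell and the picture viewer there is one more tool, called after "Emit:" as a command line: name --argument value ..., lists and objects as JSON in quotes. move_arm: Moves the arm, as the interface text tells. Scaled input: -1 to 1 covers 25 mm each way for a shift and 30 degrees each way for a turn. Its arguments: {"type":"object","properties":{"targets":{"type":"array"},"claw":{"type":"number"},"newtons":{"type":"number"}},"required":["targets"]}

```bash
mkdir -p pics
cat > h.py <<'E'
import numpy as np, cv2
from station import sensors, cams, order, manip
def snap(n,f):
    im=cams.snapshot(n); cv2.imwrite('pics/'+f,cv2.cvtColor(im,cv2.COLOR_RGB2BGR)); return im
def ray(m,u,v,z):
    E=np.array(m['extrinsics']); R,t=E[:3,:3],E[:3,3]; c=-R.T@t
    d=R.T@np.array([(u-m['cx'])/m['fx'],(v-m['cy'])/m['fy'],1]); return c+d*(z-c[2])/d[2]
def proj(m,p):
    E=np.array(m['extrinsics']); q=E[:3,:3]@np.array(p)+E[:3,3]; return m['fx']*q[0]/q[2]+m['cx'],m['fy']*q[1]/q[2]+m['cy']
E
python3 - <<'E'
from h import *
a=snap('top','top.png'); b=snap('side','side.png')
for n in('top','side'):
    m=cams.camera_model(n);print(n,m['fx'],m['cx'],m['cy'],np.round(m['extrinsics'],3).tolist())
print(sensors.sense(),manip.grasp_offset)
E
```

```text
top 497.4730118288847 278.23303627614206 207.21307278699774 [[-0.001, -1.0, 0.012, -0.044], [-0.998, -0.0, -0.065, 0.577], [0.065, -0.012, -0.998, 1.374], [0.0, 0.0, 0.0, 1.0]]
side 395.8817847587514 275.53624417187064 203.89760309527952 [[0.999, -0.046, 0.019, -0.575], [-0.024, -0.778, -0.628, 0.058], [0.044, 0.627, -0.778, 0.873], [0.0, 0.0, 0.0, 1.0]]
{'t': 0.1, 'q': array([-1.34948076e+00,  5.28395516e-01,  1.43379852e+00,  1.50938060e-05,
        1.18141372e+00, -1.78539783e-01]), 'qd': array([ 0.00056744, -0.00280396, -0.00248984,  0.00193208,  0.00029214,
        0.00218188]), 'tau': array([ 1.32937898e-04, -4.43302882e+01, -1.78586197e+01, -1.26551690e-04,
        3.88821383e-03, -2.04069516e-05]), 'tcp_pos': array([ 0.24316407, -0.57504053,  0.23041003]), 'tool_rot': array([ 9.80081017e-01,  1.98595529e-01, -1.45703211e-05, -1.00747247e-03]), 'force': array([ 0.0249179 , -0.08713368,  0.15771116]), 'ft_torque': array([ 0.05539255,  0.01679633, -0.00025269]), 'gripper_force': 0.0, 'finger_gap': 1.002985140424291} 0.0187
```

View pics/top.png

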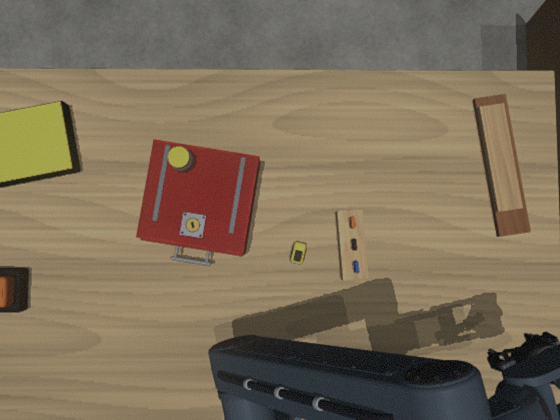

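View pics/side.png

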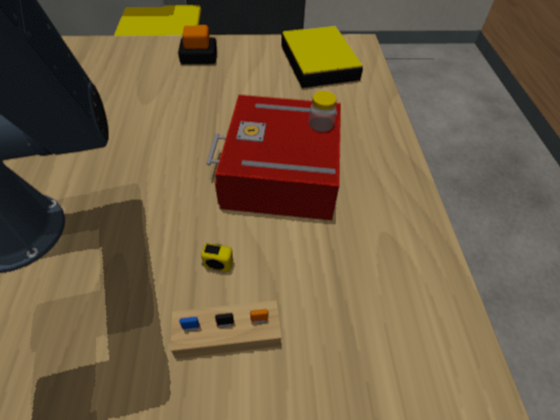

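The top view shows the orange key at (353,222), black at (354,244), blue at (356,267), the lock plate at (193,225), and the tape at (298,252). The side view agrees: orange at (259,315), plate at (251,131).

Run:
```python
from h import *
im=cv2.imread('pics/top.png'); m=cams.camera_model('top'); hsv=cv2.cvtColor(im,cv2.COLOR_BGR2HSV)
def cen(mask,box):
    u0,v0,u1,v1=box; k=np.zeros_like(mask);k[v0:v1,u0:u1]=mask[v0:v1,u0:u1]; v,u=np.nonzero(k); return u.mean(),v.mean(),len(u),k
o=cen(cv2.inRange(hsv,(5,170,120),(16,255,255)),(343,212,365,234))
b=cen(cv2.inRange(hsv,(100,120,60),(130,255,255)),(343,255,368,280))
print(o[:3],b[:3],ray(m,o[0],o[1],.08),ray(m,b[0],b[1],.08))
for k in(o,b): print(cv2.minAreaRect(cv2.findNonZero(k[3])))
p=cen(cv2.inRange(hsv,(0,0,100),(180,90,255)),(176,208,210,242)); r=cv2.minAreaRect(cv2.findNonZero(p[3]))
print(p[:3],r,ray(m,r[0][0],r[0][1],.126))
bb=cv2.boxPoints(r); print([ray(m,*q,.126)[:2].round(4).tolist() for q in bb])
# rack outline
w=cv2.inRange(hsv,(10,40,150),(25,140,255))
c=cv2.inRange(hsv,(0,180,60),(6,255,255)); c|=cv2.inRange(hsv,(174,180,60),(180,255,255))
r=cv2.minAreaRect(max(cv2.findContours(c,0,2)[0],key=cv2.contourArea));print('chest',r,[ray(m,*q,.12)[:2].round(4).tolist() for q in cv2.boxPoints(r)])
cr=np.hstack([cv2.resize(im[205:245,173:213],(400,400),interpolation=cv2.INTER_CUBIC),cv2.resize(im[205:245,335:375],(400,400),interpolation=cv2.INTER_CUBIC)])
cv2.imwrite('pics/c1.png',cr)
```

```text
(np.float64(352.0), np.float64(217.0), 1) (np.float64(356.0), np.float64(266.5), 28) [ 0.54628295 -0.24093663  0.08      ] [ 0.41439672 -0.25025294  0.08      ]
((352.0, 217.0), (0.0, 0.0), 0.0)
((356.0, 266.5), (9.0, 2.0), 90.0)
(np.float64(192.42344497607655), np.float64(224.4712918660287), 418) ((192.27027893066406, 224.3783721923828), (23.67345428466797, 23.67345428466797), 9.462322235107422) [0.5251681  0.17855925 0.126     ]
[[0.5002, 0.2132], [0.5603, 0.204], [0.5502, 0.1438], [0.4902, 0.1532]]
chest ((147.25001525878906, 187.75001525878906), (1.4142134189605713, 0.7071067094802856), 45.0) [[0.6211, 0.2991], [0.6224, 0.2978], [0.6198, 0.2952], [0.6185, 0.2965]]
```

View pics/c1.png

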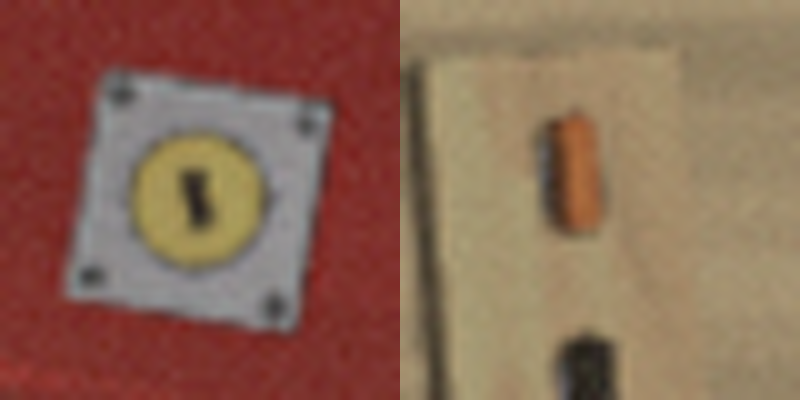

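The crop shows the plug centre at about (192.3,224.6) with the keyway tilted about +14° from world x. The orange bow centre is at about (352.7,222.3). I'll turn the tool about 161° counter-clockwise on the way, which leaves the last joint room for the clockwise turn.

Emit:
move_arm --targets '[{"dx":0.8,"dy":0.9,"rz":0.35},{"dx":0.8,"dy":0.9,"rz":0.35},{"dx":0.8,"dy":0.9,"rz":0.35},{"dx":0.8,"dy":0.9,"rz":0.35},{"dx":0.8,"dy":0.9,"rz":0.35},{"dx":0.8,"dy":0.9,"rz":0.35},{"dx":0.8,"dy":0.9,"rz":0.35},{"dx":0.8,"dy":0.9,"rz":0.35},{"dx":0.8,"dy":0.9,"rz":0.35},{"dx":0.8,"dy":0.9,"rz":0.35}]'

```text
schema error: expected keys dx, dy, dz, rx, ry, rz
```

Emit:
move_arm --targets '[{"dx":0.8,"dy":0.9,"rz":0.35},{"dx":0.8,"dy":0.9,"rz":0.35},{"dx":0.8,"dy":0.9,"rz":0.35},{"dx":0.8,"dy":0.9,"rz":0.35},{"dx":0.4,"dy":0.7,"rz":0.35},{"rz":0.1},{},{},{},{}]'

```text
schema error: expected keys dx, dy, dz, rx, ry, rz
```

Run:
```python
from h import *
s=sensors.sense();m=cams.camera_model('wrist');snap('wrist','w1.png')
print(s['t'],s['q'].round(3),s['tcp_pos'],s['tool_rot']);t=cams.camera_model('top')
print(ray(t,352.7,222.3,.085),ray(t,192.3,224.6,.126),m['fx'],np.round(m['extrinsics'],3).tolist())
np.save('w1.npy',m['extrinsics'])
```

```text
0.1 [-1.349  0.528  1.434  0.     1.181 -0.179] [ 0.24316407 -0.57504053  0.23041003] [ 9.80081017e-01  1.98595529e-01 -1.45703211e-05 -1.00747247e-03]
[ 0.5319056  -0.24185753  0.085     ] [0.52459773 0.1784768  0.126     ] 342.21104249714097 [[0.389, -0.921, -0.002, -0.623], [-0.883, -0.373, 0.286, -0.037], [-0.264, -0.11, -0.958, 0.38], [0.0, 0.0, 0.0, 1.0]]
```

View pics/w1.png

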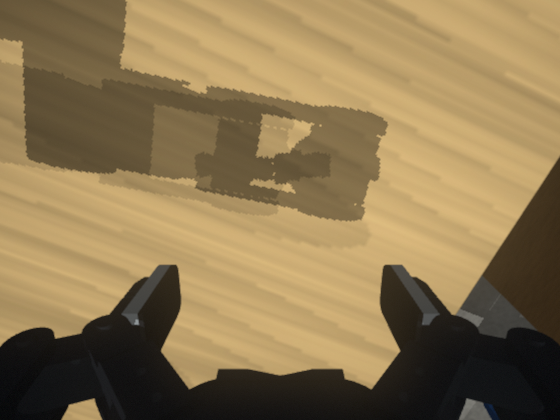

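That wrist picture shows only bench and the open fingers (tips near (165,270) and (395,270)), because the moves were refused. I'll resend them with all six keys in each row.

Emit:
move_arm --targets '[{"dx":0.8,"dy":0.9,"dz":0,"rx":0,"ry":0,"rz":0.35},{"dx":0.8,"dy":0.9,"dz":0,"rx":0,"ry":0,"rz":0.35},{"dx":0.8,"dy":0.9,"dz":0,"rx":0,"ry":0,"rz":0.35},{"dx":0.8,"dy":0.9,"dz":0,"rx":0,"ry":0,"rz":0.35},{"dx":0.8,"dy":0.9,"dz":0,"rx":0,"ry":0,"rz":0.35},{"dx":0.8,"dy":0.9,"dz":0,"rx":0,"ry":0,"rz":0.35},{"dx":0.8,"dy":0.9,"dz":0,"rx":0,"ry":0,"rz":0.35},{"dx":0.8,"dy":0.9,"dz":0,"rx":0,"ry":0,"rz":0.35},{"dx":0.8,"dy":0.9,"dz":0,"rx":0,"ry":0,"rz":0.35},{"dx":0.8,"dy":0.9,"dz":0,"rx":0,"ry":0,"rz":0.35}]'

```text
t: 1.4
tcp_pos: [0.4437, -0.3497, 0.231]
tool_rot: [0.436, 0.9, 0.0, -0.0]
force: [-1.2, -0.5, -0.3]
finger_gap: 0.999
gripper_force: 0.0
```

Emit:
move_arm --targets '[{"dx":0.8,"dy":0.9,"dz":0,"rx":0,"ry":0,"rz":0.35},{"dx":0.8,"dy":0.9,"dz":0,"rx":0,"ry":0,"rz":0.35},{"dx":0.8,"dy":0.9,"dz":0,"rx":0,"ry":0,"rz":0.35},{"dx":0.8,"dy":0.9,"dz":0,"rx":0,"ry":0,"rz":0.35},{"dx":0.4,"dy":0.7,"dz":0,"rx":0,"ry":0,"rz":0.35},{"dx":0,"dy":0,"dz":0,"rx":0,"ry":0,"rz":0.1},{"dx":0,"dy":0,"dz":0,"rx":0,"ry":0,"rz":0},{"dx":0,"dy":0,"dz":0,"rx":0,"ry":0,"rz":0},{"dx":0,"dy":0,"dz":0,"rx":0,"ry":0,"rz":0},{"dx":0,"dy":0,"dz":0,"rx":0,"ry":0,"rz":0}]'

```text
t: 2.65
tcp_pos: [0.5331, -0.2434, 0.2313]
tool_rot: [-0.029, 1.0, 0.0, -0.0]
force: [0.4, -0.7, -0.5]
finger_gap: 1.002
gripper_force: 0.0
```

Run:
```python
from h import *
s=sensors.sense();m=cams.camera_model('wrist');snap('wrist','w2.png')
print(s['t'],s['q'].round(3),s['tcp_pos'],s['tool_rot'])
np.save('w2.npy',m['extrinsics'])
im=cv2.imread('pics/w2.png');hsv=cv2.cvtColor(im,cv2.COLOR_BGR2HSV)
for n,lo,hi in(('o',(3,150,110),(14,255,255)),('b',(100,120,60),(130,255,255)),('k',(0,0,0),(180,255,50))):
    for c in cv2.findContours(cv2.inRange(hsv,lo,hi),0,2)[0]:
        if cv2.contourArea(c)>80: print(n,cv2.contourArea(c),cv2.boundingRect(c))
```

```text
2.65 [-0.619  0.475  1.533  0.     1.134 -2.248] [ 0.53314583 -0.24344406  0.23129213] [-2.93414801e-02  9.99569446e-01  2.51043866e-05 -1.46390696e-05]
o 256.5 (275, 173, 11, 35)
b 396.0 (272, 20, 12, 43)
k 45867.5 (0, 166, 560, 254)
k 344.0 (274, 102, 11, 38)
k 488.0 (408, 77, 23, 41)
k 720.0 (436, 75, 34, 38)
```

View pics/w2.png

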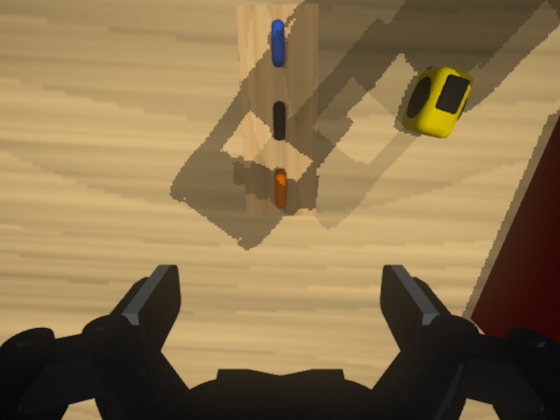

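The wrist view shows orange at (281,190), black at (279,121), blue at (278,42), and the tape at (437,102), well clear.

Run:
```python
from h import *
m=cams.camera_model('wrist');E=np.array(m['extrinsics']);print('cam',-E[:3,:3].T@E[:3,3])
im=cv2.imread('pics/w2.png');hsv=cv2.cvtColor(im,cv2.COLOR_BGR2HSV)
for u,v in((281,173),(280.5,190.5),(280.5,208)): print(ray(m,u,v,.085)[:2],ray(m,u,v,.068)[:2])
print('blue',ray(m,278,41.5,.085)[:2],'black',ray(m,279.5,121,.085)[:2])
for y in range(168,214,4): print(y,[tuple(int(q) for q in hsv[y,x]) for x in (278,281,284)])
t=cams.camera_model('top');print('top blue',ray(t,356,266.5,.085)[:2])
# compare projected expected key top rect from top-view estimate
for x in(.516,.548):
  for z in(.085,.051): print(x,z,proj(m,(x,-.242,z)))
```

```text
cam [ 0.45965212 -0.24716844  0.37386543]
[ 0.51743646 -0.24276352] [ 0.52083712 -0.24250428]
[ 0.53289162 -0.24227646] [ 0.53720183 -0.24198856]
[ 0.5488007  -0.24133326] [ 0.55404718 -0.24098985]
blue [ 0.41498179 -0.25119492] black [ 0.47428466 -0.24657275]
168 [(16, 147, 139), (15, 160, 132), (17, 128, 165)]
172 [(14, 213, 98), (13, 211, 104), (13, 210, 103)]
176 [(14, 255, 183), (14, 255, 192), (14, 247, 160)]
180 [(14, 252, 167), (14, 255, 211), (14, 249, 174)]
184 [(14, 227, 117), (13, 225, 120), (14, 255, 178)]
188 [(13, 224, 117), (14, 228, 121), (13, 219, 112)]
192 [(13, 220, 117), (13, 223, 120), (13, 219, 114)]
196 [(13, 222, 117), (13, 223, 121), (13, 217, 115)]
200 [(13, 222, 117), (14, 227, 120), (14, 218, 116)]
204 [(13, 222, 116), (13, 219, 120), (14, 220, 116)]
208 [(16, 141, 116), (15, 162, 107), (18, 127, 94)]
212 [(18, 126, 130), (18, 127, 131), (18, 121, 101)]
top blue [ 0.41466418 -0.24941322]
0.516 0.085 (np.float64(281.9906631742599), np.float64(171.40096549926557))
0.516 0.051 (np.float64(281.77365255889686), np.float64(164.49568682419994))
0.548 0.085 (np.float64(279.79977591810297), np.float64(207.09272203029525))
0.548 0.051 (np.float64(279.80179380638197), np.float64(196.90824857394904))
```

Key at about (0.533,-0.242), rack axis +4.3°. Descend to TCP z≈0.053.

Emit:
move_arm --targets '[{"dx":0,"dy":0.06,"dz":-0.9,"rx":0,"ry":0,"rz":0.03},{"dx":0,"dy":0,"dz":-0.9,"rx":0,"ry":0,"rz":0},{"dx":0,"dy":0,"dz":-0.9,"rx":0,"ry":0,"rz":0},{"dx":0,"dy":0,"dz":-0.9,"rx":0,"ry":0,"rz":0},{"dx":0,"dy":0,"dz":-0.9,"rx":0,"ry":0,"rz":0},{"dx":0,"dy":0,"dz":-0.9,"rx":0,"ry":0,"rz":0},{"dx":0,"dy":0,"dz":-0.9,"rx":0,"ry":0,"rz":0},{"dx":0,"dy":0,"dz":-0.6,"rx":0,"ry":0,"rz":0},{"dx":0,"dy":0,"dz":-0.23,"rx":0,"ry":0,"rz":0},{"dx":0,"dy":0,"dz":0,"rx":0,"ry":0,"rz":0}]' --claw 60 --newtons 60

```text
t: 3.95
tcp_pos: [0.5334, -0.2418, 0.053]
tool_rot: [-0.038, 0.999, -0.0, 0.0]
force: [0.3, -0.2, -0.2]
finger_gap: 0.598
gripper_force: 0.0
```

Emit:
move_arm --targets '[{"dx":0,"dy":0,"dz":0,"rx":0,"ry":0,"rz":0},{"dx":0,"dy":0,"dz":0,"rx":0,"ry":0,"rz":0},{"dx":0,"dy":0,"dz":0,"rx":0,"ry":0,"rz":0},{"dx":0,"dy":0,"dz":0,"rx":0,"ry":0,"rz":0},{"dx":0,"dy":0,"dz":0,"rx":0,"ry":0,"rz":0},{"dx":0,"dy":0,"dz":0,"rx":0,"ry":0,"rz":0},{"dx":0,"dy":0,"dz":0,"rx":0,"ry":0,"rz":0},{"dx":0,"dy":0,"dz":0,"rx":0,"ry":0,"rz":0},{"dx":0,"dy":0,"dz":0,"rx":0,"ry":0,"rz":0},{"dx":0,"dy":0,"dz":0,"rx":0,"ry":0,"rz":0}]' --claw 0 --newtons 60

```text
t: 5.2
tcp_pos: [0.5337, -0.242, 0.0538]
tool_rot: [-0.038, 0.999, -0.0, 0.001]
force: [-0.9, 0.5, 5.8]
finger_gap: 0.106
gripper_force: 60.4
```

Emit:
move_arm --targets '[{"dx":0,"dy":0,"dz":0.4,"rx":0,"ry":0,"rz":0},{"dx":0,"dy":0,"dz":0.8,"rx":0,"ry":0,"rz":0},{"dx":0,"dy":0,"dz":0.8,"rx":0,"ry":0,"rz":0},{"dx":0,"dy":0,"dz":0.8,"rx":0,"ry":0,"rz":0},{"dx":0,"dy":0,"dz":0.8,"rx":0,"ry":0,"rz":0},{"dx":0,"dy":0.3,"dz":0.8,"rx":0,"ry":0,"rz":0},{"dx":0,"dy":0.7,"dz":0.9,"rx":0,"ry":0,"rz":0},{"dx":0,"dy":1,"dz":0.9,"rx":0,"ry":0,"rz":0},{"dx":0,"dy":1,"dz":0.9,"rx":0,"ry":0,"rz":0},{"dx":0,"dy":1,"dz":0.8,"rx":0,"ry":0,"rz":0}]'

```text
t: 6.45
tcp_pos: [0.5329, -0.1406, 0.2514]
tool_rot: [-0.037, 0.999, 0.0, -0.0]
force: [0.3, -0.2, -0.5]
finger_gap: 0.105
gripper_force: 59.7
```

Emit:
move_arm --targets '[{"dx":0.17,"dy":1,"dz":0,"rx":0,"ry":0,"rz":0},{"dx":0.17,"dy":1,"dz":0,"rx":0,"ry":0,"rz":0},{"dx":0.17,"dy":1,"dz":0,"rx":0,"ry":0,"rz":0},{"dx":0.17,"dy":1,"dz":0,"rx":0,"ry":0,"rz":0},{"dx":0.17,"dy":1,"dz":0,"rx":0,"ry":0,"rz":0},{"dx":0.17,"dy":1,"dz":0,"rx":0,"ry":0,"rz":0},{"dx":0.17,"dy":1,"dz":0,"rx":0,"ry":0,"rz":0},{"dx":0.17,"dy":1,"dz":0,"rx":0,"ry":0,"rz":0},{"dx":0.17,"dy":1,"dz":0,"rx":0,"ry":0,"rz":0},{"dx":0.17,"dy":1,"dz":0,"rx":0,"ry":0,"rz":0}]'

```text
t: 7.7
tcp_pos: [0.5752, 0.1093, 0.2505]
tool_rot: [-0.038, 0.999, 0.0, -0.001]
force: [0.9, 0.6, -0.9]
finger_gap: 0.11
gripper_force: 59.7
```

Emit:
move_arm --targets '[{"dx":0,"dy":1,"dz":0,"rx":0,"ry":0,"rz":0},{"dx":0,"dy":1,"dz":0,"rx":0,"ry":0,"rz":0},{"dx":0,"dy":0.6,"dz":0,"rx":0,"ry":0,"rz":0},{"dx":0,"dy":0.2,"dz":0,"rx":0,"ry":0,"rz":0},{"dx":0,"dy":0,"dz":0,"rx":0,"ry":0,"rz":0},{"dx":0,"dy":0,"dz":0,"rx":0,"ry":0,"rz":0},{"dx":0,"dy":0,"dz":0,"rx":0,"ry":0,"rz":0},{"dx":0,"dy":0,"dz":0,"rx":0,"ry":0,"rz":0},{"dx":0,"dy":0,"dz":0,"rx":0,"ry":0,"rz":0},{"dx":0,"dy":0,"dz":0,"rx":0,"ry":0,"rz":0}]'

```text
t: 8.95
tcp_pos: [0.5758, 0.1782, 0.2506]
tool_rot: [-0.038, 0.999, 0.0, 0.0]
force: [-0.1, -0.2, -0.5]
finger_gap: 0.107
gripper_force: 59.7
```

Run:
```python
from h import *
s=sensors.sense();m=cams.camera_model('wrist');snap('wrist','w3.png')
print(s['t'],s['q'].round(3),s['tcp_pos'],s['tool_rot'],s['force'],s['finger_gap'])
print('plug',proj(m,(.5245,.1785,.126)),'tip',proj(m,s['tcp_pos']+[0,0,-.042]))
np.savez('w3.npz',**m)
```

```text
8.95 [ 0.115  0.476  1.469 -0.     1.196 -1.531] [0.57580823 0.17824197 0.25058225] [-3.75003990e-02  9.99296613e-01  2.88390540e-07  1.32194978e-05] [-0.1409882  -0.15109892 -0.49090737] 0.1068732554329613
plug (np.float64(284.44359561591733), np.float64(132.99729651017554)) tip (np.float64(278.8566876318738), np.float64(235.3253686235009))
```

View pics/w3.png

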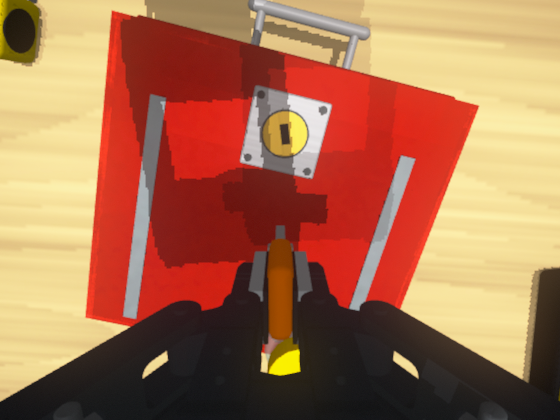

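The plug is at (284,133) and agrees with the top-view estimate. The keyway is dark at (285,133), tilted slightly, and the blade tip is near (280,230). Measuring the angle now.

Run:
```python
from h import *
m=cams.camera_model('wrist');im=cv2.imread('pics/w3.png');hsv=cv2.cvtColor(im,cv2.COLOR_BGR2HSV)
y=cv2.inRange(hsv,(18,120,60),(35,255,255));k=np.zeros_like(y);k[100:165,250:320]=y[100:165,250:320]
c=max(cv2.findContours(k,0,2)[0],key=cv2.contourArea);hull=cv2.convexHull(c)
P=np.array([ray(m,*p[0],.126)[:2]*1000 for p in hull],np.float32);print('plug',cv2.minEnclosingCircle(P),cv2.fitEllipse(P))
hm=np.zeros_like(y);cv2.fillPoly(hm,[hull],255);hm=cv2.erode(hm,np.ones((7,7)))
d=((im[:,:,2]<70)&(hm>0)).astype(np.uint8);n,l,st,ce=cv2.connectedComponentsWithStats(d);i=1+st[1:,4].argmax();v,u=np.nonzero(l==i)
Q=np.array([ray(m,a,b,.126)[:2]*1000 for a,b in zip(u,v)]);C=np.cov((Q-Q.mean(0)).T);w,V=np.linalg.eigh(C)
print('keyway',Q.mean(0),len(u),np.sqrt(12*w),np.degrees(np.arctan2(V[1,1],V[0,1])),cv2.minAreaRect(Q.astype(np.float32)))
pl=cv2.inRange(hsv,(0,0,70),(180,80,255));k=np.zeros_like(y);k[80:185,235:340]=pl[80:185,235:340]
r=cv2.boxPoints(cv2.minAreaRect(cv2.findNonZero(k)));print('plate',[(ray(m,*p,.126)[:2]*1000).round(1).tolist() for p in r])
for vv in range(220,244,2): print(vv,im[vv,272:290,2].tolist(),hsv[vv,272:290,1].tolist())
```

```text
plug ((525.1689453125, 178.5128173828125), 17.16531753540039) ((525.082763671875, 178.61329650878906), (33.86271667480469, 34.18935012817383), 115.85667419433594)
keyway [524.98014211 178.56335124] 120 [ 5.01958245 13.82668362] -168.79931119376528 ((525.1345825195312, 178.58570861816406), (13.728068351745605, 4.946257591247559), 10.484869003295898)
plate [[549.2, 143.1], [491.2, 154.2], [499.6, 212.2], [559.1, 204.8]]
220 [108, 109, 108, 109, 109, 110, 111, 109, 109, 109, 109, 109, 109, 109, 108, 109, 109, 110] [222, 220, 222, 215, 215, 213, 214, 213, 215, 215, 215, 215, 213, 220, 220, 220, 218, 216]
222 [107, 108, 109, 109, 109, 110, 109, 111, 111, 109, 109, 109, 110, 110, 109, 110, 110, 111] [224, 220, 215, 218, 218, 216, 215, 211, 209, 218, 215, 215, 213, 218, 220, 216, 216, 216]
224 [108, 108, 108, 109, 109, 109, 109, 109, 109, 110, 110, 110, 111, 110, 110, 110, 110, 110] [217, 215, 222, 215, 215, 215, 218, 218, 215, 206, 216, 211, 214, 213, 213, 216, 218, 213]
226 [109, 108, 108, 104, 94, 87, 88, 87, 88, 87, 88, 88, 96, 107, 110, 110, 110, 110] [218, 220, 220, 169, 76, 26, 29, 2
[... 740 characters left out ...]
00, 89, 88, 87, 87, 88, 87, 88, 88, 91, 102, 110, 110, 110, 110] [217, 224, 219, 138, 54, 26, 26, 26, 29, 26, 26, 29, 53, 140, 216, 220, 216, 213]
238 [108, 109, 108, 100, 94, 101, 107, 107, 107, 107, 104, 101, 99, 103, 109, 111, 111, 110] [217, 215, 215, 125, 68, 98, 119, 119, 117, 114, 110, 101, 103, 154, 222, 214, 214, 220]
240 [124, 116, 122, 124, 125, 126, 127, 126, 126, 125, 126, 124, 124, 124, 122, 118, 115, 111] [236, 244, 245, 255, 253, 251, 247, 253, 245, 249, 249, 251, 253, 251, 249, 242, 233, 223]
242 [122, 123, 123, 125, 126, 125, 126, 126, 126, 126, 125, 126, 124, 124, 125, 124, 124, 129] [255, 249, 253, 251, 251, 255, 255, 253, 247, 251, 255, 249, 255, 249, 247, 255, 253, 243]
```

Run:
```python
from h import *
m=cams.camera_model('wrist')
for z in(.2066,.2086,.2106):
    a=ray(m,275.6,225.2,z);b=ray(m,284.6,225.2,z);print(z,(a+b)/2,np.linalg.norm(a-b))
```

```text
0.2066 [0.57025869 0.17858782 0.2066    ] 0.005213892463734809
0.2086 [0.56953048 0.17853151 0.2086    ] 0.005157983154614165
0.2106 [0.56880228 0.1784752  0.2106    ] 0.0051020738454935575
```

Keyway at (0.525,0.1786), +10.8°; key tip at (0.576,0.179), +4.3°. I'll shift, turn 6.6°, and come down to about 5 mm above the face.

Emit:
move_arm --targets '[{"dx":-0.5,"dy":0,"dz":0,"rx":0,"ry":0,"rz":0.11},{"dx":-0.7,"dy":-0.02,"dz":0,"rx":0,"ry":0,"rz":0.11},{"dx":-0.6,"dy":0,"dz":-0.4,"rx":0,"ry":0,"rz":0},{"dx":-0.24,"dy":0,"dz":-0.7,"rx":0,"ry":0,"rz":0},{"dx":0,"dy":0,"dz":-0.8,"rx":0,"ry":0,"rz":0},{"dx":0,"dy":0,"dz":-0.7,"rx":0,"ry":0,"rz":0},{"dx":0,"dy":0,"dz":-0.3,"rx":0,"ry":0,"rz":0},{"dx":0,"dy":0,"dz":-0.15,"rx":0,"ry":0,"rz":0},{"dx":0,"dy":0,"dz":0,"rx":0,"ry":0,"rz":0},{"dx":0,"dy":0,"dz":0,"rx":0,"ry":0,"rz":0}]'

```text
t: 10.25
tcp_pos: [0.5253, 0.1779, 0.1749]
tool_rot: [-0.095, 0.995, 0.0, 0.001]
force: [0.6, 0.3, -1.3]
finger_gap: 0.107
gripper_force: 59.7
```

Run:
```python
from h import *
s=sensors.sense();m=cams.camera_model('wrist');im=snap('wrist','w4.png')
print(s['t'],s['q'].round(3),s['tcp_pos'],s['tool_rot'],s['force'],s['ft_torque'])
u,v=map(int,proj(m,s['tcp_pos']+[0,0,-.04]));print(u,v,proj(m,(.525,.1786,.126)))
c=im[v-60:v+40,u-60:u+60];cv2.imwrite('pics/w4c.png',cv2.cvtColor(cv2.resize(c,None,fx=6,fy=6,interpolation=cv2.INTER_CUBIC),cv2.COLOR_RGB2BGR))
```

```text
10.25 [ 0.125  0.507  1.668  0.     0.965 -1.636] [0.52527814 0.17788365 0.1749226 ] [-9.50373004e-02  9.95473481e-01  2.54585663e-05  6.78198935e-04] [ 0.58583809  0.32083013 -1.3389273 ] [-0.02408976 -0.00544751 -0.00257829]
278 236 (np.float64(280.19363621329137), np.float64(230.59992543410007))
```

View pics/w4c.png

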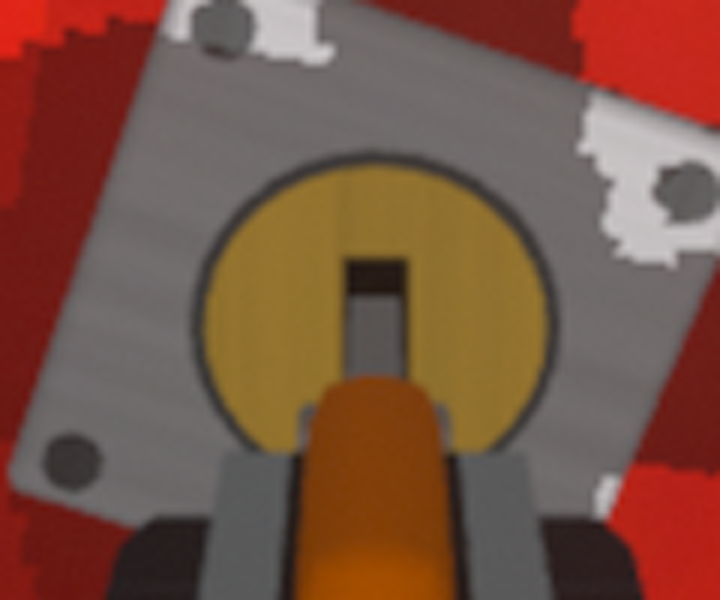

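The blade lines up sideways and in angle with the keyway (keyway end at crop row 258, blade front at 295, both centred at crop column 376). Checking the lengthwise offset.

Run:
```python
from h import *
m=cams.camera_model('wrist')
print('tip front',ray(m,218+376/6,176+295/6,.1329),'way front',ray(m,218+376/6,176+258/6,.126))
```

```text
tip front [0.51902701 0.17772164 0.1329    ] way front [0.51770036 0.17747939 0.126     ]
```

Emit:
move_arm --targets '[{"dx":0,"dy":0,"dz":-0.1,"rx":0,"ry":0,"rz":0},{"dx":0,"dy":0,"dz":-0.1,"rx":0,"ry":0,"rz":0},{"dx":0,"dy":0,"dz":-0.04,"rx":0,"ry":0,"rz":0},{"dx":0,"dy":0,"dz":-0.04,"rx":0,"ry":0,"rz":0},{"dx":0,"dy":0,"dz":-0.04,"rx":0,"ry":0,"rz":0},{"dx":0,"dy":0,"dz":-0.04,"rx":0,"ry":0,"rz":0},{"dx":0,"dy":0,"dz":-0.02,"rx":0,"ry":0,"rz":0},{"dx":0,"dy":0,"dz":0,"rx":0,"ry":0,"rz":0},{"dx":0,"dy":0,"dz":0,"rx":0,"ry":0,"rz":0},{"dx":0,"dy":0,"dz":0,"rx":0,"ry":0,"rz":0}]'

```text
t: 11.55
tcp_pos: [0.5248, 0.1778, 0.1649]
tool_rot: [-0.095, 0.995, 0.0, 0.0]
force: [-0.5, -0.1, 0.2]
finger_gap: 0.108
gripper_force: 59.7
```

It's entering with no force. Continue down the free travel.

Emit:
move_arm --targets '[{"dx":0,"dy":0,"dz":-0.08,"rx":0,"ry":0,"rz":0},{"dx":0,"dy":0,"dz":-0.08,"rx":0,"ry":0,"rz":0},{"dx":0,"dy":0,"dz":-0.08,"rx":0,"ry":0,"rz":0},{"dx":0,"dy":0,"dz":-0.08,"rx":0,"ry":0,"rz":0},{"dx":0,"dy":0,"dz":-0.08,"rx":0,"ry":0,"rz":0},{"dx":0,"dy":0,"dz":-0.08,"rx":0,"ry":0,"rz":0},{"dx":0,"dy":0,"dz":-0.08,"rx":0,"ry":0,"rz":0},{"dx":0,"dy":0,"dz":-0.08,"rx":0,"ry":0,"rz":0},{"dx":0,"dy":0,"dz":0,"rx":0,"ry":0,"rz":0},{"dx":0,"dy":0,"dz":0,"rx":0,"ry":0,"rz":0}]'

```text
t: 12.8
tcp_pos: [0.5248, 0.1778, 0.1488]
tool_rot: [-0.095, 0.995, 0.0, 0.0]
force: [0.5, -0.2, -0.8]
finger_gap: 0.108
gripper_force: 59.7
```

Now down into the spring, to about 2 mm short of home.

Emit:
move_arm --targets '[{"dx":0,"dy":0,"dz":-0.08,"rx":0,"ry":0,"rz":0},{"dx":0,"dy":0,"dz":-0.08,"rx":0,"ry":0,"rz":0},{"dx":0,"dy":0,"dz":-0.08,"rx":0,"ry":0,"rz":0},{"dx":0,"dy":0,"dz":-0.08,"rx":0,"ry":0,"rz":0},{"dx":0,"dy":0,"dz":-0.08,"rx":0,"ry":0,"rz":0},{"dx":0,"dy":0,"dz":-0.04,"rx":0,"ry":0,"rz":0},{"dx":0,"dy":0,"dz":-0.04,"rx":0,"ry":0,"rz":0},{"dx":0,"dy":0,"dz":0,"rx":0,"ry":0,"rz":0},{"dx":0,"dy":0,"dz":0,"rx":0,"ry":0,"rz":0},{"dx":0,"dy":0,"dz":0,"rx":0,"ry":0,"rz":0}]'

```text
t: 14.05
tcp_pos: [0.5248, 0.1778, 0.1369]
tool_rot: [-0.095, 0.995, -0.0, 0.0]
force: [-1.0, 0.4, 3.5]
finger_gap: 0.106
gripper_force: 60.2
```

Emit:
move_arm --targets '[{"dx":0,"dy":0,"dz":-0.02,"rx":0,"ry":0,"rz":0},{"dx":0,"dy":0,"dz":-0.02,"rx":0,"ry":0,"rz":0},{"dx":0,"dy":0,"dz":-0.02,"rx":0,"ry":0,"rz":0},{"dx":0,"dy":0,"dz":-0.02,"rx":0,"ry":0,"rz":0},{"dx":0,"dy":0,"dz":-0.02,"rx":0,"ry":0,"rz":0},{"dx":0,"dy":0,"dz":0,"rx":0,"ry":0,"rz":0},{"dx":0,"dy":0,"dz":0,"rx":0,"ry":0,"rz":0},{"dx":0,"dy":0,"dz":0,"rx":0,"ry":0,"rz":0},{"dx":0,"dy":0,"dz":0,"rx":0,"ry":0,"rz":0},{"dx":0,"dy":0,"dz":0,"rx":0,"ry":0,"rz":0}]'

```text
t: 15.3
tcp_pos: [0.5249, 0.1778, 0.1347]
tool_rot: [-0.095, 0.995, -0.0, 0.0]
force: [-2.3, -0.6, 7.8]
finger_gap: 0.104
gripper_force: 61.0
```

Emit:
move_arm --targets '[{"dx":0,"dy":0,"dz":-0.02,"rx":0,"ry":0,"rz":0},{"dx":0,"dy":0,"dz":-0.02,"rx":0,"ry":0,"rz":0},{"dx":0,"dy":0,"dz":0,"rx":0,"ry":0,"rz":0},{"dx":0,"dy":0,"dz":0,"rx":0,"ry":0,"rz":0},{"dx":0,"dy":0,"dz":0,"rx":0,"ry":0,"rz":0},{"dx":0,"dy":0,"dz":0,"rx":0,"ry":0,"rz":0},{"dx":0,"dy":0,"dz":0,"rx":0,"ry":0,"rz":0},{"dx":0,"dy":0,"dz":0,"rx":0,"ry":0,"rz":0},{"dx":0,"dy":0,"dz":0,"rx":0,"ry":0,"rz":0},{"dx":0,"dy":0,"dz":0,"rx":0,"ry":0,"rz":0}]'

```text
t: 16.55
tcp_pos: [0.5249, 0.1778, 0.1346]
tool_rot: [-0.095, 0.995, -0.0, 0.0]
force: [-3.6, -0.5, 12.8]
finger_gap: 0.108
gripper_force: 61.8
```

The TCP has stopped and force is 12.8 N, so the key is home. Turn clockwise 25° first.

Emit:
move_arm --targets '[{"dx":0,"dy":0,"dz":0,"rx":0,"ry":0,"rz":-0.1},{"dx":0,"dy":0,"dz":0,"rx":0,"ry":0,"rz":-0.1},{"dx":0,"dy":0,"dz":0,"rx":0,"ry":0,"rz":-0.1},{"dx":0,"dy":0,"dz":0,"rx":0,"ry":0,"rz":-0.1},{"dx":0,"dy":0,"dz":0,"rx":0,"ry":0,"rz":-0.1},{"dx":0,"dy":0,"dz":0,"rx":0,"ry":0,"rz":-0.1},{"dx":0,"dy":0,"dz":0,"rx":0,"ry":0,"rz":-0.1},{"dx":0,"dy":0,"dz":0,"rx":0,"ry":0,"rz":-0.1},{"dx":0,"dy":0,"dz":0,"rx":0,"ry":0,"rz":0},{"dx":0,"dy":0,"dz":0,"rx":0,"ry":0,"rz":0}]'

```text
t: 17.8
tcp_pos: [0.5254, 0.1778, 0.1347]
tool_rot: [0.114, 0.993, 0.0, 0.001]
force: [-2.4, -0.3, 12.5]
finger_gap: 0.104
gripper_force: 61.6
```

Run:
```python
from h import *
s=sensors.sense();q=s['tool_rot'];print(s['q'].round(3),s['force'],s['ft_torque'],s['tcp_pos'],np.degrees(2*np.arctan2(q[1],q[0])))
```

```text
[ 0.125  0.567  1.701 -0.     0.872 -1.217] [-2.44147044 -0.29981236 12.53864109] [-0.1060457   0.41432754  0.02137876] [0.52544527 0.17783881 0.13466259] 166.91923099045127
```

Emit:
move_arm --targets '[{"dx":0,"dy":0,"dz":0,"rx":0,"ry":0,"rz":-0.13},{"dx":0,"dy":0,"dz":0,"rx":0,"ry":0,"rz":-0.13},{"dx":0,"dy":0,"dz":0,"rx":0,"ry":0,"rz":-0.13},{"dx":0,"dy":0,"dz":0,"rx":0,"ry":0,"rz":-0.13},{"dx":0,"dy":0,"dz":0,"rx":0,"ry":0,"rz":-0.13},{"dx":0,"dy":0,"dz":0,"rx":0,"ry":0,"rz":-0.13},{"dx":0,"dy":0,"dz":0,"rx":0,"ry":0,"rz":-0.13},{"dx":0,"dy":0,"dz":0,"rx":0,"ry":0,"rz":-0.13},{"dx":0,"dy":0,"dz":0,"rx":0,"ry":0,"rz":-0.13},{"dx":0,"dy":0,"dz":0,"rx":0,"ry":0,"rz":0}]'

```text
t: 19.05
tcp_pos: [0.5254, 0.1776, 0.1347]
tool_rot: [0.408, 0.913, 0.0, 0.001]
force: [-2.8, -1.2, 11.9]
finger_gap: 0.106
gripper_force: 61.6
```

Run:
```python
from h import *
s=sensors.sense();q=s['tool_rot'];print(s['q'].round(3),s['force'],s['ft_torque'],s['tcp_pos'],np.degrees(2*np.arctan2(q[1],q[0])))
snap('side','s2.png');im=cv2.imread('pics/s2.png');cv2.imwrite('pics/s2c.png',cv2.resize(im[70:230,160:360],(800,600)*1 if 0 else (750,600)))
```

```text
[ 1.250e-01  5.670e-01  1.701e+00 -1.000e-03  8.720e-01 -6.040e-01] [-2.76794021 -1.24865398 11.85882139] [-0.29374266  0.44737882 -0.03267321] [0.52535889 0.17756982 0.13465525] 131.79512781255224
```

View pics/s2c.png

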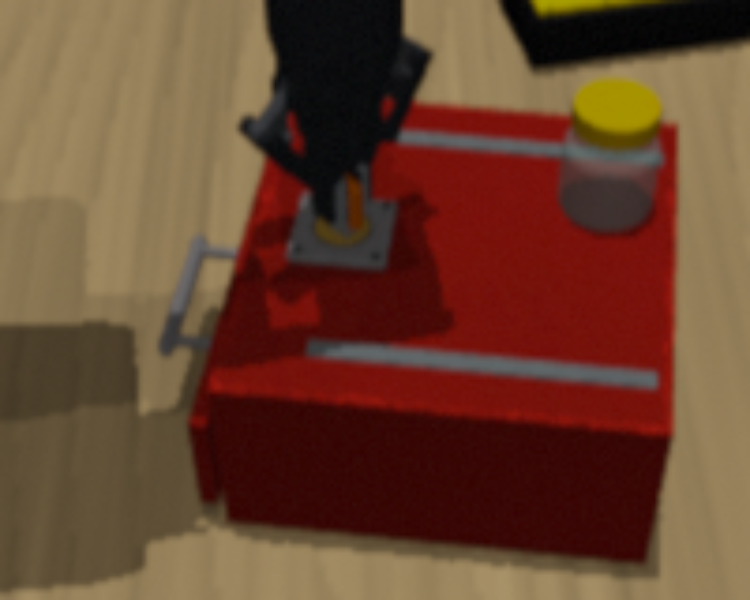

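The drawer still looks shut (handle at crop (185,300)) after 59° of tool turn, so the play hasn't all been taken up. Turn 8° more and compare.

Emit:
move_arm --targets '[{"dx":0,"dy":0,"dz":0,"rx":0,"ry":0,"rz":-0.07},{"dx":0,"dy":0,"dz":0,"rx":0,"ry":0,"rz":-0.07},{"dx":0,"dy":0,"dz":0,"rx":0,"ry":0,"rz":-0.07},{"dx":0,"dy":0,"dz":0,"rx":0,"ry":0,"rz":-0.06},{"dx":0,"dy":0,"dz":0,"rx":0,"ry":0,"rz":0},{"dx":0,"dy":0,"dz":0,"rx":0,"ry":0,"rz":0},{"dx":0,"dy":0,"dz":0,"rx":0,"ry":0,"rz":0},{"dx":0,"dy":0,"dz":0,"rx":0,"ry":0,"rz":0},{"dx":0,"dy":0,"dz":0,"rx":0,"ry":0,"rz":0},{"dx":0,"dy":0,"dz":0,"rx":0,"ry":0,"rz":0}]'

```text
t: 20.35
tcp_pos: [0.5253, 0.1775, 0.1347]
tool_rot: [0.472, 0.882, 0.0, 0.001]
force: [-2.3, -1.9, 11.8]
finger_gap: 0.109
gripper_force: 61.7
```

Run:
```python
from h import *
s=sensors.sense();q=s['tool_rot'];print(s['force'],s['ft_torque'],s['tcp_pos'],np.degrees(2*np.arctan2(q[1],q[0])))
a=snap('side','s3.png').astype(int);b=cv2.imread('pics/s2.png')[:,:,::-1].astype(int);c=cv2.imread('pics/side.png')[:,:,::-1].astype(int)
for o in(b,c):
    d=(abs(a-o).max(2)>50).astype(np.uint8);d[:,230:]=0;d[:100]=0;d[220:]=0;d[:,:170]=0;print(cv2.countNonZero(d),cv2.boundingRect(d))
```

```text
[-2.30807583 -1.89298274 11.79931886] [-0.32574487  0.44494482 -0.01981916] [0.52531364 0.17751218 0.13466979] 123.7337334464303
1708 (185, 100, 45, 110)
3922 (170, 100, 60, 120)
```

```bash
python3 -c "
import cv2;im=cv2.imread('pics/s3.png');cv2.imwrite('pics/s3c.png',cv2.resize(im[70:230,160:360],(750,600)))"
```

```text
(no output)
```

View pics/s3c.png

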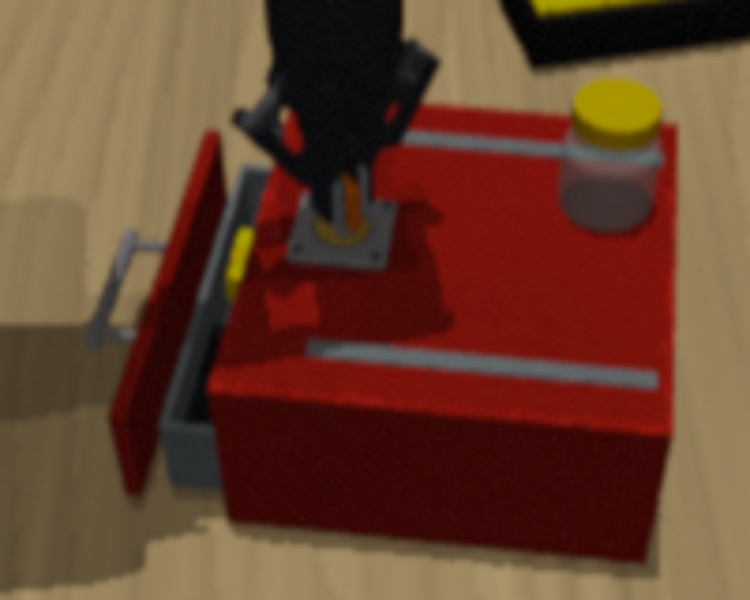

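The drawer is open: its front has moved to crop (165,310) and the key is still in the lock. Ease off the downward push, release, and rise.

Emit:
move_arm --targets '[{"dx":0,"dy":0,"dz":0.02,"rx":0,"ry":0,"rz":0},{"dx":0,"dy":0,"dz":0.02,"rx":0,"ry":0,"rz":0},{"dx":0,"dy":0,"dz":0,"rx":0,"ry":0,"rz":0},{"dx":0,"dy":0,"dz":0,"rx":0,"ry":0,"rz":0},{"dx":0,"dy":0,"dz":0,"rx":0,"ry":0,"rz":0},{"dx":0,"dy":0,"dz":0,"rx":0,"ry":0,"rz":0},{"dx":0,"dy":0,"dz":0,"rx":0,"ry":0,"rz":0},{"dx":0,"dy":0,"dz":0,"rx":0,"ry":0,"rz":0},{"dx":0,"dy":0,"dz":0,"rx":0,"ry":0,"rz":0},{"dx":0,"dy":0,"dz":0,"rx":0,"ry":0,"rz":0}]'

```text
t: 21.65
tcp_pos: [0.5253, 0.1775, 0.1347]
tool_rot: [0.472, 0.882, 0.0, 0.001]
force: [-0.8, -1.1, 7.6]
finger_gap: 0.114
gripper_force: 60.7
```

Emit:
move_arm --targets '[{"dx":0,"dy":0,"dz":0,"rx":0,"ry":0,"rz":0},{"dx":0,"dy":0,"dz":0,"rx":0,"ry":0,"rz":0},{"dx":0,"dy":0,"dz":0,"rx":0,"ry":0,"rz":0},{"dx":0,"dy":0,"dz":0,"rx":0,"ry":0,"rz":0},{"dx":0,"dy":0,"dz":0,"rx":0,"ry":0,"rz":0},{"dx":0,"dy":0,"dz":0,"rx":0,"ry":0,"rz":0},{"dx":0,"dy":0,"dz":0,"rx":0,"ry":0,"rz":0},{"dx":0,"dy":0,"dz":0,"rx":0,"ry":0,"rz":0},{"dx":0,"dy":0,"dz":0,"rx":0,"ry":0,"rz":0},{"dx":0,"dy":0,"dz":0,"rx":0,"ry":0,"rz":0}]' --claw 45

```text
t: 22.9
tcp_pos: [0.5248, 0.1778, 0.1343]
tool_rot: [0.472, 0.882, -0.0, 0.0]
force: [0.1, 0.2, -0.1]
finger_gap: 0.452
gripper_force: 0.0
```

Emit:
move_arm --targets '[{"dx":0,"dy":0,"dz":0.2,"rx":0,"ry":0,"rz":0},{"dx":0,"dy":0,"dz":0.5,"rx":0,"ry":0,"rz":0},{"dx":0,"dy":0,"dz":0.8,"rx":0,"ry":0,"rz":0},{"dx":0,"dy":0,"dz":0.8,"rx":0,"ry":0,"rz":0},{"dx":0,"dy":0,"dz":0.8,"rx":0,"ry":0,"rz":0},{"dx":0,"dy":0,"dz":0.8,"rx":0,"ry":0,"rz":0},{"dx":0,"dy":0,"dz":0.4,"rx":0,"ry":0,"rz":0},{"dx":0,"dy":0,"dz":0,"rx":0,"ry":0,"rz":0},{"dx":0,"dy":0,"dz":0,"rx":0,"ry":0,"rz":0},{"dx":0,"dy":0,"dz":0,"rx":0,"ry":0,"rz":0}]'

```text
t: 24.15
tcp_pos: [0.5243, 0.1777, 0.241]
tool_rot: [0.472, 0.882, -0.001, -0.001]
force: [-0.3, -0.1, 0.1]
finger_gap: 0.45
gripper_force: 0.0
```

Run:
```python
from h import *
snap('side','s4.png');im=cv2.imread('pics/s4.png');cv2.imwrite('pics/s4c.png',cv2.resize(im[70:230,160:360],(750,600)));print(sensors.sense()['force'])
```

```text
[-0.16150916 -0.30367726 -0.92275121]
```

View pics/s4c.png

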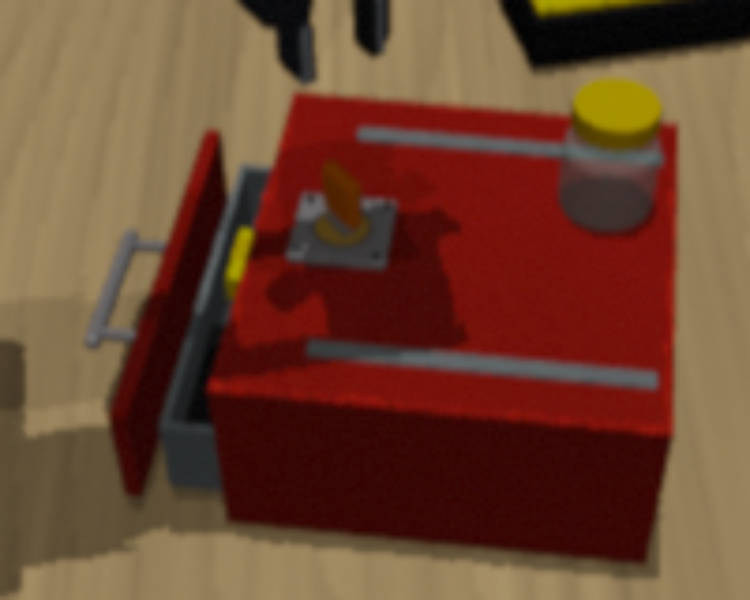

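The key stands upright in the lock at crop (342,200), the drawer is open, and the gripper is clear.

```bash
python3 -c "
from station import order;print(order.sign_off())"
```

```text
the job is handed in; nothing more can be done
None
```

I put the orange key fully home in the lock and turned it until the drawer sprang open, then left it standing upright in the lock with the gripper clear. The job was handed in at about 24 s; sign-off gave no verdict.

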